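# Refit the washed burner parts of a gas hob

## Task

The gas hob has been stripped for cleaning, and its washed burner parts are piled up on the worktop: take the pile apart and put both burners together again. Each burner gets the aluminium crown of its own size, foot down and fully home in the bore, and then the black cap of the same size flat on its crown, hub down in the crown's opening. Set the parts down rather than dropping them, let go of everything, and leave the mug, pepper mill, jar and brush where they are.

Things in the scene. Friction and masses are not known exactly. Their poses are not given: they have to be found in the camera images.
- burner_large: larger of two burner cups fixed on the steel hob plate (one front, one rear, 210 mm apart; which is which varies): ring of 60 mm outside diameter, 14 mm high, open bore of 50 mm diameter, 8 mm deep to a flat floor, in a dark flange 86 mm across. Origin on its axis at the hob plate's top (12 mm above the worktop), z up: bore floor at z 6 mm, rim at 14 mm.
- burner_small: smaller burner cup: ring of 46 mm outside diameter, 14 mm high, open bore of 36 mm diameter, 8 mm deep to a flat floor, in a dark flange 72 mm across. Origin on its axis at the hob plate's top, z up: bore floor at z 6 mm, rim at 14 mm.
- crown_large: loose aluminium crown, 22 mm high, about 100 g: foot 42 mm diameter (z 0 to 10 mm, 2 mm chamfer), head 57 mm diameter (z 10 to 22 mm) ringed with dark flame slots, in its top an opening 32 mm wide, 7 mm deep. Origin at the centre of its underside, z up; home in the burner it is at z 6 mm of the burner. Second from the bottom of the pile, upright on cap_large.
- crown_small: loose aluminium crown, 22 mm high, about 45 g: foot 28 mm diameter (z 0 to 10 mm, 2 mm chamfer), head 36 mm diameter (z 10 to 22 mm), in its top an opening 18 mm wide, 7 mm deep. Origin at the centre of its underside, z up; home in the burner it is at z 6 mm of the burner. On top of the pile, upright on cap_small.
- cap_large: loose black-enamelled cap, 12 mm high, about 190 g: disc 69 mm diameter, 8 mm thick (z 4 to 12 mm), with a hub 24 mm diameter, 4 mm high beneath (z 0 to 4 mm, 1.5 mm chamfer). Origin at the centre of the hub's underside, z up; seated, it is at z 18 mm of the crown. At the bottom of the pile, its hub on the worktop.
- cap_small: loose black-enamelled cap, 12 mm high, about 90 g: disc 47 mm diameter, 8 mm thick (z 4 to 12 mm), with a hub 11 mm diameter, 4 mm high beneath (z 0 to 4 mm). Origin at the centre of the hub's underside, z up; seated, it is at z 18 mm of the crown. Third from the bottom of the pile: its disc lies on crown_large, its hub hangs in that crown's opening.
- mug: white mug, 80 mm across, 92 mm high, handle at its +y side; to be left alone. The pile stands on one side of the hob (left or right), the mug on the other. Origin at the centre of its underside.
- pepper_mill: dark wooden pepper mill, 54 mm diameter, 147 mm high, beyond the pile or the mug; to be left alone. Origin at the centre of its underside.
- jar: amber glass spice jar with steel cap, 52 mm diameter, 95 mm high, beyond the pile or the mug; to be left alone. Origin at the centre of its underside.
- brush: wooden dish brush lying bristles down on the worktop, about 200 mm long; round head 52 mm wide, 34 mm high, at its own +x end, thin handle to -x, which points roughly towards the hob; left of the hob, nearer the robot than the pile or mug; to be left alone. Origin at the middle of its length, on the worktop.
Things that resemble listed ones, but are neither listed nor needed, are in the scene too. What is shaped like the cap_large but purple is not meant.

How it is judged (in metres and radians):
At the end, for the whole second after the job is handed in: Each crown upright (0.08 rad) in its own burner: within 7 mm of the axis, 3 to 8.5 mm above the hob plate (home 6). Each cap level (0.08 rad) on its own crown: within 7 mm of its axis, origin 15.5 to 20.5 mm above the crown's (home 18). All four released and at rest (horizontal distance between crown_small and burner_small below 0.007 m and z of crown_small in the frame of burner_small between 0.003 and 0.0085 m and angle between each of crown_small, cap_small, crown_large, cap_large's own z axis and vertical below 0.08 rad and horizontal distance between cap_small and crown_small below 0.007 m and z of cap_small in the frame of crown_small between 0.0155 and 0.0205 m and horizontal distance between crown_large and burner_large below 0.007 m and z of crown_large in the frame of burner_large between 0.003 and 0.0085 m and horizontal distance between cap_large and crown_large below 0.007 m and z of cap_large in the frame of crown_large between 0.0155 and 0.0205 m and linear speed of each of crown_small, cap_small, crown_large, cap_large below 0.02 m/s and angular speed of each of crown_small, cap_small, crown_large, cap_large below 0.3 rad/s and contact force between the fingers and crown_small below 0.05 N and contact force between the fingers and cap_small below 0.05 N and contact force between the fingers and crown_large below 0.05 N and contact force between the fingers and cap_large below 0.05 N); the robot touches nothing.
It fails at once if the mug, pepper mill, jar or brush is moved more than 25 mm (distance of any of mug, pepper_mill, jar, brush from where it was at the start of the episode above 0.025 m).
It fails at once if a crown or cap is dropped (it moves faster than 0.7 m/s while the fingers are not touching it: a fall of about 25 mm) ((linear speed of crown_small above 0.7 m/s and contact force between the fingers and crown_small below 0.05 N) or (linear speed of cap_small above 0.7 m/s and contact force between the fingers and cap_small below 0.05 N) or (linear speed of crown_large above 0.7 m/s and contact force between the fingers and crown_large below 0.05 N) or (linear speed of cap_large above 0.7 m/s and contact force between the fingers and cap_large below 0.05 N)).
It also fails if it takes over 102 s, if anything falls off the work surface, if the arm or the gripper's body presses on something with over 40 N, if the wrist force passes 120 N, or if a joint passes its speed limit or range.

## Robot

A 6-joint arm with a two-finger parallel gripper is mounted at the origin on the work surface. World frame = base frame: x ahead of the robot, y to its left, z up, the work surface at z = 0. Lengths are in mm, angles in rad, forces in N, time in s.
With the tool pointing down it reaches from about 350 to 775 mm from the base axis. Payload 7.3 kg.
Tool frame: the origin (TCP) lies at the very end of the fingers, on their centre line; the grasp point (between the pads) lies 19 mm behind it; x points along the fingers, y is the direction in which the jaws open and shut, and the axes are right-handed (so a half turn about x gives the same grasp; the last joint's range is limited). The gripper opens to 92 mm and grips with 3 to 60 N. Pads are 19 mm wide; open, the fingers measure 130 mm over their backs; the gripper's body (75 mm by 190 mm) begins 47 mm behind the grasp point.
Start: joints at [-1.32, 0.342, 1.524, -0, 1.275, -0.146], TCP at [202.92, -484.219, 226.741] pointing down, gripper open.
Joint ranges: [-2.53, 2.53], [-0.77, 2.02], [0.04, 2.7], [-1, 4.14], [0.28, 2.66], [-3.11, 3.11]. Speed limits (rad/s): [2.57, 2.57, 3.14, 3.14, 3.14, 3.14].

## Interface

Orientations are given as [roll, pitch, yaw] about the fixed x, y, z axes, in that order (R = Rz(yaw) Ry(pitch) Rx(roll)).
In Python, from plant import bot gives the robot as it stands.
- The arm moves only by the tool step_arm, never from a script. Its argument "targets" is a list that holds one entry, the list of rows, each a list of 4 numbers: the shift along the tool's x, y, z in m, then the turn about the tool's x in degrees. A call has exactly 5 rows; each row is the pose to reach, as a shift and turn from the pose measured when the call began, along the tool's axes at that moment; what a row does not reach only later rows make up. A row lasts 1/12 s, in which the tool goes at most 41.7 mm and 7.16 degrees, less where a joint would pass 70% of its speed; a pose out of reach is approached as far as the arm can. A call with a gripper value outside its range is refused whole. "jaw" is the closure, from 0 (fully open) to 1 (shut), set as the call begins (left out, the last holds). The fingers move at their own pace and stop on an object; the grip force is fixed at half the most. Time passes only in rows, so rows that repeat a pose let the fingers close, or fill a call up. It gives the time, the measured TCP pose, the force and the opening at its end, in the units of the state.
- bot.get_obs(): the state, without advancing time (a new reading comes with each control period).
- bot.capture(name): name is "scene" or "side" or "wrist"; returns a dict with "color" (480x640x3 uint8, red, green, blue), "depth" (480x640 float32, mm along the optical axis (not along the pixel's ray), 0 where there is no reading), "fov_y" (degrees; the focal length in pixels is half the picture's height over the tangent of half this angle, whatever the lens; pixels are square), "cx", "cy" (the principal point, pixels), "dist_coeffs" ([k1, k2, p1, p2, k3] as OpenCV has them; the pictures are not rectified), "rvec" (rotation vector, rad) and "tvec" (3), from world to camera coordinates, as OpenCV has them. Camera axes: x right, y down, z forward; pixel columns grow to the right and rows downward; lengths in mm; the calibration is good to about 2 mm. A picture is of the moment at which its call begins.
- bot.close_job(): hands the job in, once; it reports no verdict.
The state is a dict: "time": time; "joint_positions": joint angles; "dq": joint speeds; "tau": joint torques, N m; "tool_pos": TCP position; "tcp_rot": TCP orientation; "contact_force": force on the tool from outside, world axes, zero at the start; "moment": the same for the moment, N m; "grip_width": finger opening in mm.
Only numpy, scipy, OpenCV 4.12 (cv2) and the standard library are available. Lean on these libraries where they do the work, as an engineer would, in place of code of your own. Each camera call takes 0.05 s, during which the arm holds its last target. There are 200 camera calls.

## Working session

There is one attempt and no reset: what is moved stays moved. The work goes in short steps, Python scripts to look and compute and a tool call to move; the robot and the scene stay as the last step left them, time stands still between calls to the robot, and variables do not carry over. Pictures are saved under pics/ and viewed, about 12 in all and at most 16, crops included, and the job is handed in when it is done.

Besides the shell and the picture viewer there is one more tool, called after "Emit:" in YAML: its name, and indented under it one key for each argument. step_arm: Moves the arm, as the interface text tells. Its arguments: {"type":"object","properties":{"targets":{"type":"array","items":{"type":"array","items":{"type":"array","items":{"type":"number"}}}},"jaw":{"type":"number"}},"required":["targets"]}

```bash
ls; mkdir -p pics
cat > h.py <<'E'
import numpy as np, cv2
from plant import bot
from scipy.spatial.transform import Rotation as Rn
def cap(n):
    c=bot.capture(n); f=240/np.tan(np.radians(c['fov_y'])/2)
    c['K']=np.array([[f,0,c['cx']],[0,f,c['cy']],[0,0,1]]); c['R']=cv2.Rodrigues(np.array(c['rvec'],float))[0]
    c['t']=np.array(c['tvec'],float).ravel(); c['d']=np.array(c['dist_coeffs'],float); return c
def ray(c,uv):
    p=cv2.undistortPoints(np.array(uv,float).reshape(-1,1,2),c['K'],c['d']).reshape(-1,2)
    return np.c_[p,np.ones(len(p))]
def atz(c,uv,z):
    d=ray(c,uv)@c['R']; o=-c['R'].T@c['t']; return o+d*((z-o[2])/d[:,2])[:,None]
def cloud(c):
    v,u=np.mgrid[0:480,0:640]; r=ray(c,np.c_[u.ravel(),v.ravel()])
    P=(r*c['depth'].reshape(-1,1)-c['t'])@c['R']; P[c['depth'].ravel()==0]=np.nan; return P.reshape(480,640,3)
def proj(c,P): return cv2.projectPoints(np.array(P,float).reshape(-1,1,3),np.array(c['rvec'],float),c['t'],c['K'],c['d'])[0].reshape(-1,2)
def save(c,n,box=None,s=1):
    im=c['color'][...,::-1]
    if box: im=im[box[1]:box[3],box[0]:box[2]]
    cv2.imwrite('pics/'+n+'.png',cv2.resize(im,None,fx=s,fy=s,interpolation=cv2.INTER_CUBIC))
E
python3 - <<'E'
from h import *
import pickle
for n in('scene','side'):
    c=cap(n); save(c,n+'0'); pickle.dump(c,open(n+'.pkl','wb')); print(n,-c['R'].T@c['t'],c['fov_y'],c['d'])
o=bot.get_obs();print(o)
E
```

```text
pics
scene [ 904.14829642 -573.01680618  838.81234766] 48.71521439520086 [0.01744343 0.         0.         0.         0.        ]
side [-198.6384887   644.84463596  615.59546401] 51.74246441642821 [-0.10353993  0.          0.          0.          0.        ]
{'time': 0.1, 'joint_positions': array([-1.32002512e+00,  3.42643713e-01,  1.52490668e+00,  1.96049385e-05,
        1.27541192e+00, -1.45996435e-01]), 'dq': array([-0.00022908, -0.0025117 , -0.00049183,  0.00140876,  0.00054482,
        0.00039788]), 'tau': array([ 1.39038126e-03, -4.32003307e+01, -2.44694817e+01,  7.19160866e-02,
        5.26016636e-02, -4.74628132e-05]), 'tool_pos': array([ 202.81820212, -483.85175058,  226.12448095]), 'tcp_rot': array([-1.73048002,  1.56942654,  1.80787456]), 'contact_force': array([ 0.6966935 ,  0.11869573, -0.70271415]), 'moment': array([ 0.05166027, -0.03049116,  0.01875379]), 'grip_width': 91.72874568066021}
```

View pics/scene0.png

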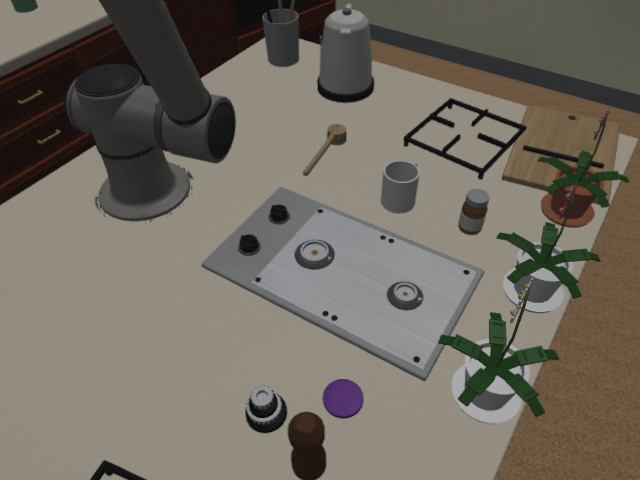

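View pics/side0.png

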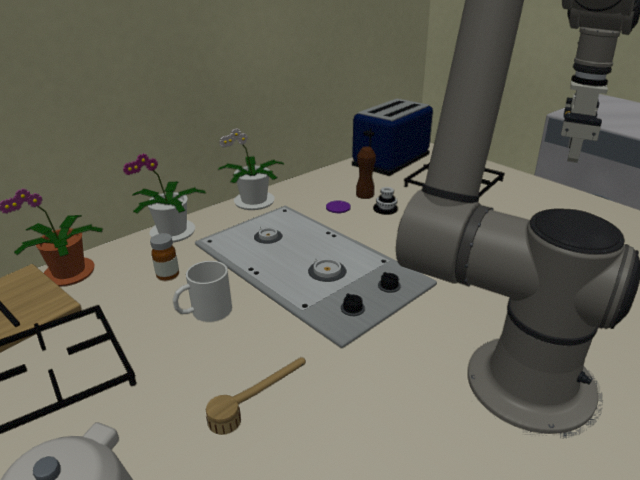

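The scene shows the pile at (264,405) with its top at (263,395), the mill at (307,445), the large burner at (315,252), the small burner at (405,293) and the purple decoy at (343,398). The mug and jar are on the far side. Next I measure from depth, with enlarged crops.

Run:
```python
from h import *
import pickle
c=pickle.load(open('scene.pkl','rb'));s=pickle.load(open('side.pkl','rb'))
P=cloud(c);Q=cloud(s)
for n,uv in dict(pile=(263,395),mill=(307,422),L=(315,252),S=(405,293),mugc=(400,170),jar=(477,197),brushhead=(337,133),brushend=(308,170)).items(): print(n,P[uv[1],uv[0]].round(1))
for n,uv in dict(pile=(386,190),mill=(367,153),L=(327,268),S=(268,235)).items(): print(n,Q[uv[1],uv[0]].round(1))
a=[cv2.resize(c['color'][y-36:y+36,x-50:x+50],(400,288),interpolation=cv2.INTER_CUBIC) for x,y in((264,405),(315,252),(405,293))]
a.append(cv2.resize(s['color'][190-36:190+36,386-50:386+50],(400,288),interpolation=cv2.INTER_CUBIC))
cv2.imwrite('pics/z1.png',np.vstack([np.hstack(a[:2]),np.hstack(a[2:])])[...,::-1])
# height slices of depth clouds: pile area
for nm,X in(('scene',P),('side',Q)):
  pc=np.nanmedian(P[393:397,261:266].reshape(-1,3),0)
  A=X.reshape(-1,3);A=A[(np.hypot(A[:,0]-pc[0],A[:,1]-pc[1])<60)]
  for lo,hi in((60,70),(24,33),(6,14),(38,45)):
    B=A[(A[:,2]>lo)&(A[:,2]<hi)];print(nm,lo,len(B),B.min(0).round(),B.max(0).round())
```

```text
pile [ 592.  -291.7   55.6]
mill [ 702.4 -322.5  144.4]
L [470.   36.8  19.6]
S [677.1  43.9  16.8]
mugc [516.5 319.6  65.8]
jar [707.8 293.3  94.3]
brushhead [289.7 407.8  30.6]
brushend [298.2 260.7  11.6]
pile [ 600.1 -296.4   59.2]
mill [ 688.8 -310.9  137. ]
L [469.5  38.3  19.6]
S [676.2  45.5  18.5]
scene 60 307 [ 575. -315.   60.] [ 611. -279.   68.]
scene 24 152 [ 565. -325.   24.] [ 623. -268.   33.]
scene 6 402 [ 565. -329.    6.] [ 629. -262.   14.]
scene 38 268 [ 570. -320.   38.] [ 617. -274.   45.]
side 60 74 [ 574. -310.   60.] [ 610. -274.   68.]
side 24 62 [ 566. -314.   24.] [ 614. -263.   33.]
side 6 132 [ 561. -324.    6.] [ 628. -257.   14.]
side 38 79 [ 569. -316.   38.] [ 616. -269.   45.]
```

View pics/z1.png

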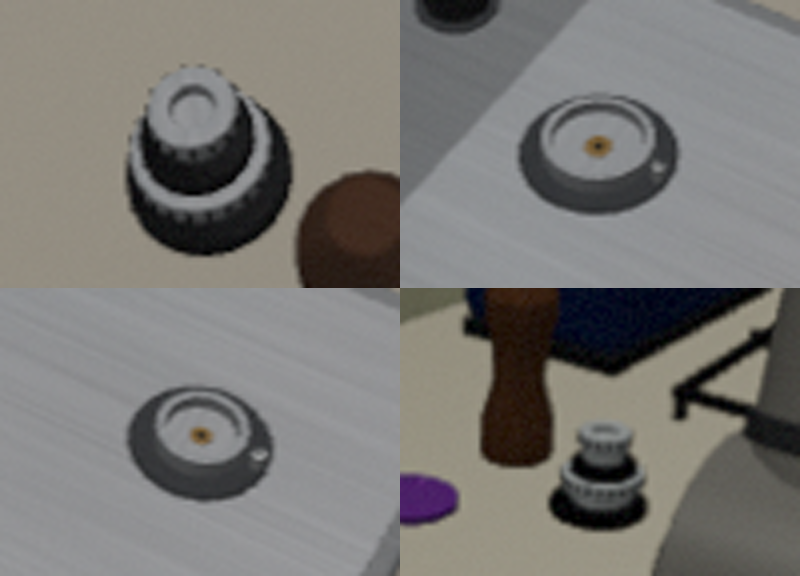

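```bash
cat >> h.py <<'E'
def tool():
    o=bot.get_obs(); return np.array(o['tool_pos']),Rn.from_euler('xyz',o['tcp_rot']).as_matrix(),o
def to(x,y,z,yang=90):
    """print tool shifts to reach world xyz with jaw axis at yang deg (mod 180)"""
    p,R,o=tool(); a=np.degrees(np.arctan2(R[1,1],R[0,1])); d=R.T@(np.array([x,y,z])-p)
    t=(-(yang-a)+90)%180-90   # tool x is down: turn about it is -yaw
    print('t',round(o['time'],2),'tcp',p.round(1),'jawang',round(a,1),'tilt',np.degrees(np.arccos(-R[2,0])).round(2),'shift',d.round(1),'turn',t.round(1),'F',np.round(o['contact_force'],1),'w',round(o['grip_width'],1))
E
python3 - <<'E'
from h import *
to(593,-295,160); print(tool()[1].round(3)); c=cap('wrist'); p,R,o=tool(); print(-c['R'].T@c['t']-p, c['R'][2], c['fov_y'])
print(R.T@(-c['R'].T@c['t']-p), R.T@c['R'][2])
E
```

```text
t 0.1 tcp [ 202.8 -483.9  226.1] jawang -67.3 tilt 0.08 shift [  66.3  -23.3 -432.8] turn 22.7 F [ 0.7  0.1 -0.7] w 91.7
[[-0.     0.386 -0.922]
 [ 0.001 -0.922 -0.386]
 [-1.    -0.001 -0.   ]]
[ 73.42596104  31.04731024 157.98682453] [-0.27132922 -0.11177245 -0.95597457] 63.57449627559012
[-157.97081433   -0.44140089  -79.75067988] [ 9.55918537e-01 -6.62822734e-04  2.93631251e-01]
```

Emit:
step_arm:
  targets:
    - [[0.0044,-0.0016,-0.0288,-7],[0.0088,-0.0032,-0.0577,-14],[0.0132,-0.0047,-0.0865,-21],[0.0176,-0.0063,-0.1154,-28],[0.022,-0.008,-0.144,-35]]
  jaw: 0

```text
time: 0.57
tool_pos: [333.6, -420.0, 203.8]
tcp_rot: [-2.26, 1.569, 1.895]
contact_force: [0.8, -1.5, 0.2]
grip_width: 92.0
```

Emit:
step_arm:
  targets:
    - [[0.0044,0.0153,-0.0245,-7],[0.0088,0.0306,-0.049,-14],[0.0132,0.0458,-0.0735,-21],[0.0176,0.061,-0.098,-28],[0.022,0.0763,-0.1226,-35]]

```text
time: 0.98
tool_pos: [464.2, -355.3, 181.3]
tcp_rot: [-2.722, 1.568, 2.05]
contact_force: [0.3, -0.7, 0.5]
grip_width: 91.4
```

Emit:
step_arm:
  targets:
    - [[0.0044,0.0266,-0.0114,-7],[0.0088,0.0531,-0.0227,-14],[0.0132,0.0797,-0.0341,-21],[0.0176,0.1062,-0.0454,-28],[0.022,0.1328,-0.0568,-35]]

```text
time: 1.4
tool_pos: [594.4, -289.7, 158.6]
tcp_rot: [3.106, 1.568, 2.212]
contact_force: [0.1, 0.2, 0.8]
grip_width: 91.8
```

Emit:
step_arm:
  targets:
    - [[0,0,0,-7],[0,0,0,-14],[0,0,0,-21],[0,0,0,-28],[0,0,0,-35]]

```text
time: 1.82
tool_pos: [594.3, -289.4, 158.0]
tcp_rot: [2.577, 1.567, 2.3]
contact_force: [-0.4, 0.6, 0.1]
grip_width: 91.9
```

Run:
```python
from h import *
to(594,-294,160)
```

```text
t 1.82 tcp [ 594.3 -289.4  158. ] jawang 74.1 tilt 0.23 shift [-2.1 -4.5  0.9] turn -15.9 F [-0.4  0.6  0.1] w 91.9
```

Emit:
step_arm:
  targets:
    - [[0,-0.0045,0.001,-6],[0,-0.0045,0.001,-12],[0,-0.0045,0.001,-15.9],[0,-0.0045,0.001,-15.9],[0,-0.0045,0.001,-15.9]]

```text
time: 2.23
tool_pos: [593.9, -294.0, 157.6]
tcp_rot: [2.345, 1.566, 2.343]
contact_force: [-0.0, 0.3, 0.6]
grip_width: 91.7
```

Run:
```python
from h import *
to(594,-294,160)
c=cap('wrist'); save(c,'w1'); print(-c['R'].T@c['t']); P=cloud(c)
for z in((60,68),(24,33),(6,14),(39,44)):
    m=(P[...,2]>z[0])&(P[...,2]<z[1])&(np.hypot(P[...,0]-594,P[...,1]+294)<45); B=P[m]; print(z,len(B),B.min(0).round(1),B.max(0).round(1),((B.min(0)+B.max(0))/2).round(1))
print(proj(c,[[594,-294,64],[594,-294,0]]))
```

```text
t 2.23 tcp [ 593.9 -294.   157.6] jawang 89.9 tilt 0.28 shift [-2.4 -0.   0.1] turn -0.1 F [-0.   0.3  0.6] w 91.7
[ 515.0423968  -293.86696819  315.88669179]
(60, 68) 1615 [ 574.  -312.8   60. ] [ 610.4 -276.5   65.9] [ 592.2 -294.7   63. ]
(24, 33) 359 [ 564.4 -324.3   24. ] [ 622.  -266.8   33. ] [ 593.2 -295.5   28.5]
(6, 14) 1109 [ 560.7 -328.     6. ] [ 623.9 -260.    13.7] [ 592.3 -294.     9.8]
(39, 44) 960 [ 568.8 -318.1   39. ] [ 607.4 -271.4   43.9] [ 588.1 -294.8   41.5]
[[323.54863726 242.91960175]
 [323.52634642 220.12393308]]
```

View pics/w1.png

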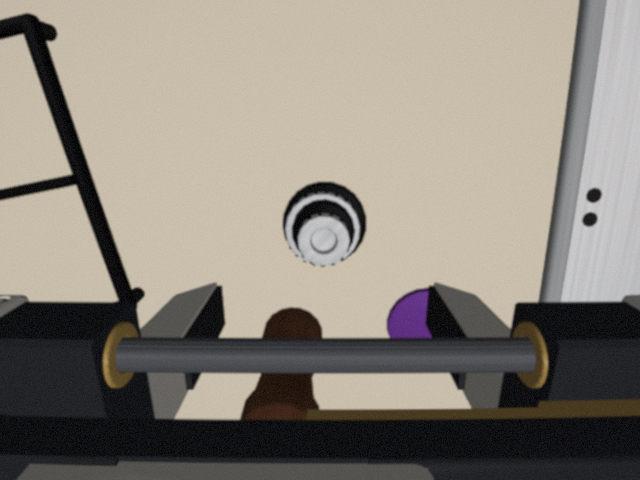

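The pile is centred in view at (323,240), and depth agrees at about (592.3, -294.6). I'm descending on crown_small.

Emit:
step_arm:
  targets:
    - [[0.03,-0.0006,-0.0014,0],[0.06,-0.0006,-0.0014,0],[0.085,-0.0006,-0.0014,0],[0.1,-0.0006,-0.0014,0],[0.1036,-0.0006,-0.0014,0]]

```text
time: 2.7
tool_pos: [590.4, -293.0, 50.4]
tcp_rot: [2.468, 1.56, 2.464]
contact_force: [0.0, 0.3, -0.5]
grip_width: 92.0
```

Emit:
step_arm:
  targets:
    - [[0,0,0,0],[0,0,0,0],[0,0,0,0],[0,0,0,0],[0,0,0,0]]
  jaw: 1

```text
time: 3.12
tool_pos: [591.0, -293.4, 51.7]
tcp_rot: [2.444, 1.562, 2.44]
contact_force: [0.1, 0.5, 0.3]
grip_width: 63.1
```

Emit:
step_arm:
  targets:
    - [[0,0,0,0],[0,0,0,0],[0,0,0,0],[0,0,0,0],[0,0,0,0]]

```text
time: 3.53
tool_pos: [591.0, -293.4, 51.9]
tcp_rot: [2.441, 1.562, 2.437]
contact_force: [0.1, -0.1, 1.1]
grip_width: 34.1
```

Emit:
step_arm:
  targets:
    - [[0,0,0,0],[0,0,0,0],[0,0,0,0],[0,0,0,0],[0,0,0,0]]

```text
time: 3.95
tool_pos: [591.1, -293.4, 51.9]
tcp_rot: [2.44, 1.562, 2.436]
contact_force: [-0.4, -0.5, 1.0]
grip_width: 34.2
```

Run:
```python
from h import *
to(592,-294,110)
c=cap('wrist'); save(c,'w2')
```

```text
t 3.95 tcp [ 591.1 -293.4   51.9] jawang 89.8 tilt 0.48 shift [-58.1  -0.3   0.6] turn -0.2 F [-0.4 -0.5  1. ] w 34.2
```

View pics/w2.png

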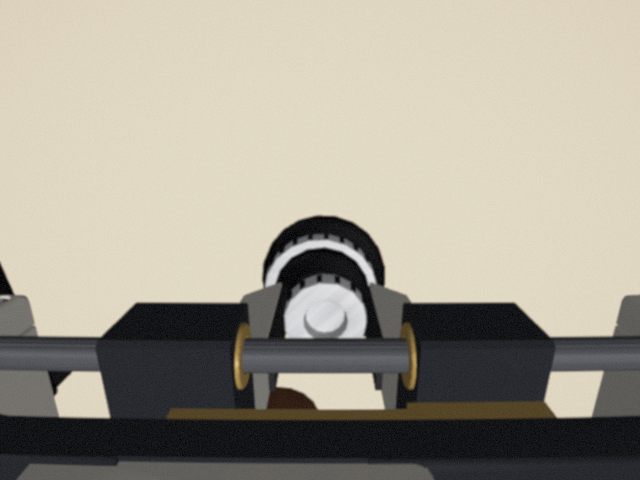

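It holds the head: 34.2 mm fits the slotted rim. Now lifting and carrying it to a viewpoint just past the small burner.

Emit:
step_arm:
  targets:
    - [[-0.01,0,0,0],[-0.03,0,0,0],[-0.055,0,0,0],[-0.08,0,0,0],[-0.1,0,0,0]]

```text
time: 4.42
tool_pos: [592.0, -294.2, 154.5]
tcp_rot: [2.4, 1.564, 2.396]
contact_force: [0.7, -1.3, -0.7]
grip_width: 34.6
```

Emit:
step_arm:
  targets:
    - [[0,0.03,0.005,0],[0,0.065,0.011,0],[0,0.1,0.018,0],[0,0.135,0.024,0],[0,0.17,0.03,0]]

```text
time: 4.83
tool_pos: [622.8, -122.8, 156.0]
tcp_rot: [2.349, 1.565, 2.344]
contact_force: [0.6, 0.3, -0.4]
grip_width: 34.3
```

Emit:
step_arm:
  targets:
    - [[0,0.033,0.02,0],[0,0.067,0.04,0],[0,0.1,0.06,0],[0,0.135,0.078,0],[0,0.168,0.095,0]]

```text
time: 5.25
tool_pos: [719.1, 47.0, 157.1]
tcp_rot: [2.259, 1.565, 2.255]
contact_force: [1.3, -0.3, -0.4]
grip_width: 34.2
```

Emit:
step_arm:
  targets:
    - [[0,0,0,0],[0,0,0,0],[0,0,0,0],[0,0,0,0],[0,0,0,0]]

```text
time: 5.67
tool_pos: [718.8, 45.1, 157.6]
tcp_rot: [2.297, 1.565, 2.291]
contact_force: [0.0, -0.2, -1.0]
grip_width: 34.2
```

Run:
```python
from h import *
to(677,44,150)
c=cap('wrist'); save(c,'w3'); P=cloud(c); print(-c['R'].T@c['t'])
p,R,o=tool(); print(proj(c,[[677,44,26],[677,44,18],p]))
```

```text
t 5.67 tcp [718.8  45.1 157.6] jawang 89.7 tilt 0.31 shift [  7.7  -1.4 -41.8] turn -0.3 F [ 0.  -0.2 -1. ] w 34.2
[639.98201385  45.44356026 315.89239969]
[[321.59810185 174.04023812]
 [321.63926875 172.69886719]
 [323.87006233 304.98503017]]
```

View pics/w3.png

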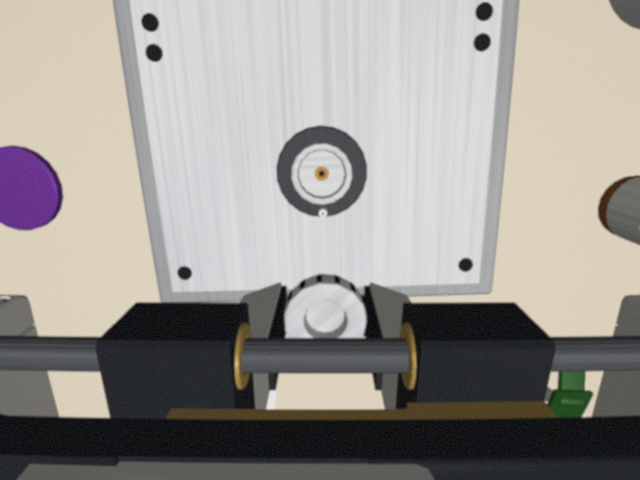

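```bash
cat >> h.py <<'E'
def circ(c,ctr,r,n=72):
    a=np.linspace(0,2*np.pi,n); return proj(c,np.c_[ctr[0]+r*np.cos(a),ctr[1]+r*np.sin(a),np.full(n,ctr[2])])
E
python3 - <<'E'
from h import *
c=cap('wrist'); p,R,o=tool(); print(p)
im=c['color'][...,::-1].copy(); 
im=cv2.resize(im[100:360,240:410],None,fx=4,fy=4,interpolation=cv2.INTER_CUBIC)
def dr(ctr,r,col): cv2.polylines(im,[((circ(c,ctr,r)-[240,100]+.5)*4).astype(int)],True,col,1)
dr((677,44,26),23,(0,0,255)); dr((677,44,26),18,(0,0,255)); dr((677,44,18),18,(255,0,0))
for dx,col in((0,(0,255,0)),(2,(0,0,255))): dr(p+[dx,0,12],18,col);dr(p+[dx,0,12],9,col)
cv2.imwrite('pics/w4.png',cv2.resize(im,None,fx=.57,fy=.57,interpolation=cv2.INTER_AREA))
E
```

```text
[718.92899856  45.38604211 157.54145357]
```

View pics/w4.png

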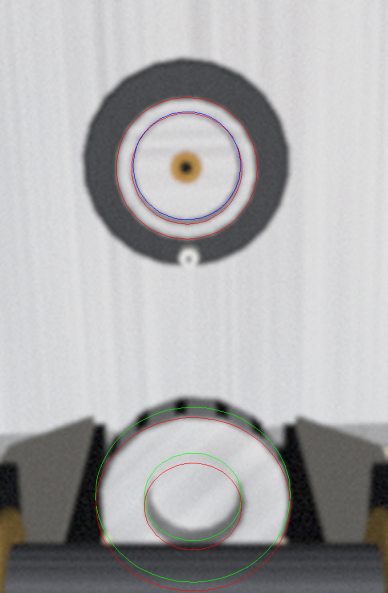

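Emit:
step_arm:
  targets:
    - [[0.02,0,-0.02,0],[0.05,-0.001,-0.042,0],[0.08,-0.0014,-0.0438,0],[0.1,-0.0014,-0.0438,0],[0.1,-0.0014,-0.0438,0]]

```text
time: 6.18
tool_pos: [671.3, 43.9, 53.1]
tcp_rot: [2.782, 1.558, 2.775]
contact_force: [-0.9, 0.4, 0.2]
grip_width: 34.2
```

Run:
```python
from h import *
to(675,44,28.5)
```

```text
t 6.18 tcp [671.3  43.9  53.1] jawang 89.6 tilt 0.75 shift [24.6 -0.   4. ] turn -0.4 F [-0.9  0.4  0.2] w 34.2
```

Emit:
step_arm:
  targets:
    - [[0.005,0,0.004,0],[0.012,0,0.004,0],[0.017,0,0.004,0],[0.017,0,0.004,0],[0.017,0,0.004,0]]

```text
time: 6.6
tool_pos: [675.5, 44.0, 36.4]
tcp_rot: [2.766, 1.558, 2.759]
contact_force: [-0.5, -0.3, -0.6]
grip_width: 34.6
```

Run:
```python
from h import *
to(675,44,28)
```

```text
t 6.6 tcp [675.5  44.   36.4] jawang 89.6 tilt 0.71 shift [ 8.4 -0.  -0.4] turn -0.4 F [-0.5 -0.3 -0.6] w 34.6
```

Emit:
step_arm:
  targets:
    - [[0.002,0,-0.0004,0],[0.004,0,-0.0004,0],[0.006,0,-0.0004,0],[0.0075,0,-0.0004,0],[0.0085,0,-0.0004,0]]

```text
time: 7.02
tool_pos: [674.8, 44.0, 27.8]
tcp_rot: [2.774, 1.558, 2.767]
contact_force: [-3.2, 0.6, 9.7]
grip_width: 34.3
```

Emit:
step_arm:
  targets:
    - [[0,0,0,0],[0,0,0,0],[0,0,0,0],[0,0,0,0],[0,0,0,0]]

```text
time: 7.43
tool_pos: [674.9, 44.0, 27.9]
tcp_rot: [2.77, 1.558, 2.763]
contact_force: [-0.1, -0.8, 1.1]
grip_width: 34.1
```

Emit:
step_arm:
  targets:
    - [[0,0,0,0],[0,0,0,0],[0,0,0,0],[0,0,0,0],[0,0,0,0]]
  jaw: 0

```text
time: 7.85
tool_pos: [674.9, 44.0, 27.9]
tcp_rot: [2.772, 1.558, 2.765]
contact_force: [0.4, -0.0, -0.1]
grip_width: 63.1
```

Emit:
step_arm:
  targets:
    - [[-0.02,0,0,0],[-0.05,0,0,0],[-0.08,0,0,0],[-0.1,0,0,0],[-0.1,0,0,0]]

```text
time: 8.27
tool_pos: [678.8, 43.5, 133.7]
tcp_rot: [2.052, 1.566, 2.045]
contact_force: [0.7, 0.7, 1.3]
grip_width: 91.2
```

Run:
```python
from h import *
to(592.5,-294.5,120)
c=cap('wrist'); P=cloud(c); 
m=(P[...,2]>36)&(P[...,2]<44)&(np.hypot(P[...,0]-677,P[...,1]-44)<30); B=P[m]; print(len(B),B.min(0),B.max(0),np.median(B,0))
im=c['color'][...,::-1].copy()
for r in (18,9): cv2.polylines(im,[(circ(c,(677,44,40),r)+.5).astype(int)],True,(0,0,255),1)
cv2.imwrite('pics/w5.png',cv2.resize(im[150:350,220:430],None,fx=2,fy=2))
```

```text
t 8.27 tcp [678.8  43.5 133.7] jawang 89.6 tilt 0.27 shift [  12.5 -338.6  -83.9] turn -0.4 F [0.7 0.7 1.3] w 91.2
1622 [657.78597629  26.13680512  36.06034416] [695.32191397  62.36043623  41.79171394] [675.31285833  44.4057624   39.70742448]
```

View pics/w5.png

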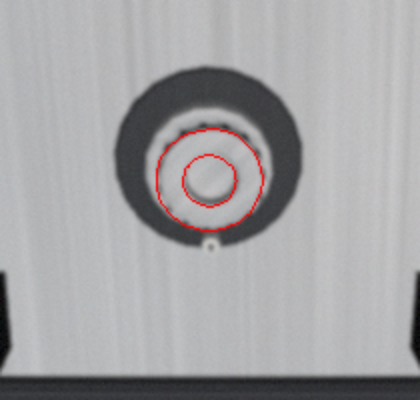

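crown_small is home: its top is at z 39.7 (expected 40) and its circle is concentric with the burner. Back to the pile for cap_small.

Emit:
step_arm:
  targets:
    - [[0,-0.035,-0.02,0],[0,-0.07,-0.04,0],[0,-0.105,-0.06,0],[0,-0.14,-0.075,0],[0,-0.175,-0.084,0]]

```text
time: 8.73
tool_pos: [589.8, -131.7, 129.3]
tcp_rot: [2.611, 1.56, 2.604]
contact_force: [0.5, 0.1, 0.1]
grip_width: 91.9
```

Emit:
step_arm:
  targets:
    - [[0,-0.035,0,0],[0,-0.07,0,0],[0,-0.105,0,0],[0,-0.14,0,0],[0,-0.162,0,0]]

```text
time: 9.15
tool_pos: [587.4, -296.9, 126.6]
tcp_rot: [2.666, 1.558, 2.658]
contact_force: [0.5, 1.3, 0.4]
grip_width: 91.7
```

Emit:
step_arm:
  targets:
    - [[0,0,0,0],[0,0,0,0],[0,0,0,0],[0,0,0,0],[0,0,0,0]]

```text
time: 9.57
tool_pos: [587.7, -295.3, 126.5]
tcp_rot: [2.647, 1.558, 2.64]
contact_force: [-0.4, 0.3, 0.6]
grip_width: 91.9
```

Run:
```python
from h import *
to(592.5,-294.5,60)
c=cap('wrist'); P=cloud(c); 
for lo,hi in((38,45),(24,33),(6,14)):
  m=(P[...,2]>lo)&(P[...,2]<hi)&(np.hypot(P[...,0]-593,P[...,1]+294)<45); B=P[m]; print(len(B),B.min(0).round(1),B.max(0).round(1),((B.min(0)+B.max(0))/2).round(1))
im=c['color'][...,::-1].copy()
for z,r in ((42,23.5),(34,28.5),(12,34.5)): cv2.polylines(im,[(circ(c,(592.5,-294.5,z),r)+.5).astype(int)],True,(0,0,255),1)
cv2.imwrite('pics/w6.png',cv2.resize(im[130:350,210:450],None,fx=2,fy=2))
```

```text
t 9.57 tcp [ 587.7 -295.3  126.5] jawang 89.6 tilt 0.76 shift [66.5  0.4  5.6] turn -0.4 F [-0.4  0.3  0.6] w 91.9
3652 [ 568.7 -318.    38.1] [ 615.6 -271.4   44.3] [ 592.2 -294.7   41.2]
490 [ 564.2 -324.5   24.1] [ 622.1 -266.7   33. ] [ 593.2 -295.6   28.5]
1385 [ 560.  -328.2    6.1] [ 618.5 -259.6   13.7] [ 589.3 -293.9    9.9]
```

View pics/w6.png

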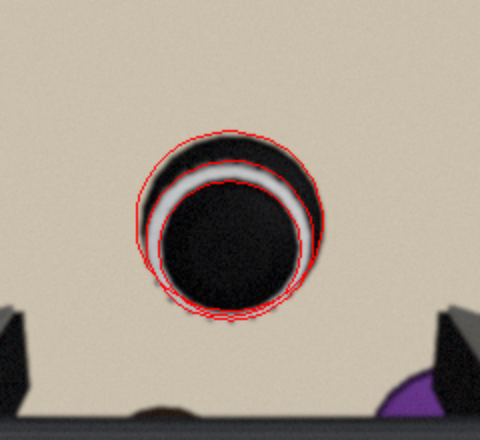

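Emit:
step_arm:
  targets:
    - [[0.02,0.0004,0.0056,0],[0.045,0.0004,0.0056,0],[0.065,0.0004,0.0056,0],[0.07,0.0004,0.0056,0],[0.07,0.0004,0.0056,0]]

```text
time: 10.03
tool_pos: [591.9, -293.4, 55.1]
tcp_rot: [2.635, 1.555, 2.629]
contact_force: [0.6, 0.2, 0.3]
grip_width: 91.8
```

Run:
```python
from h import *
to(592.5,-294.5,36.3)
```

```text
t 10.03 tcp [ 591.9 -293.4   55.1] jawang 89.7 tilt 0.93 shift [18.8 -1.3  0.9] turn -0.3 F [0.6 0.2 0.3] w 91.8
```

Emit:
step_arm:
  targets:
    - [[0.006,-0.001,0.0009,0],[0.012,-0.0013,0.0009,0],[0.0165,-0.0013,0.0009,0],[0.0188,-0.0013,0.0009,0],[0.0188,-0.0013,0.0009,0]]

```text
time: 10.45
tool_pos: [592.3, -294.5, 36.0]
tcp_rot: [2.633, 1.554, 2.627]
contact_force: [-0.1, 0.6, 0.6]
grip_width: 91.9
```

Emit:
step_arm:
  targets:
    - [[0,0,0,0],[0,0,0,0],[0,0,0,0],[0,0,0,0],[0,0,0,0]]
  jaw: 1

```text
time: 10.87
tool_pos: [592.4, -294.5, 36.2]
tcp_rot: [2.632, 1.554, 2.626]
contact_force: [-0.1, -0.1, 0.3]
grip_width: 63.1
```

Emit:
step_arm:
  targets:
    - [[0,0,0,0],[0,0,0,0],[0,0,0,0],[0,0,0,0],[0,0,0,0]]

```text
time: 11.28
tool_pos: [592.4, -294.6, 36.3]
tcp_rot: [2.635, 1.554, 2.629]
contact_force: [0.7, 0.8, 0.6]
grip_width: 45.2
```

Run:
```python
from h import *
to(592.5,-294.5,130)
```

```text
t 11.28 tcp [ 592.4 -294.6   36.3] jawang 89.7 tilt 0.94 shift [-93.7   0.8  -1.3] turn -0.3 F [0.7 0.8 0.6] w 45.2
```

Emit:
step_arm:
  targets:
    - [[-0.01,0,0,0],[-0.035,0,0,0],[-0.06,0,0,0],[-0.08,0,-0.001,0],[-0.085,0,-0.001,0]]

```text
time: 11.7
tool_pos: [594.2, -296.3, 126.0]
tcp_rot: [2.684, 1.561, 2.678]
contact_force: [1.1, -0.4, 0.1]
grip_width: 45.2
```

Emit:
step_arm:
  targets:
    - [[0,0.03,0.005,0],[0,0.065,0.015,0],[0,0.1,0.025,0],[0,0.135,0.035,0],[0,0.17,0.045,0]]

```text
time: 12.12
tool_pos: [640.1, -124.9, 125.7]
tcp_rot: [2.699, 1.56, 2.692]
contact_force: [0.3, 0.6, -0.1]
grip_width: 45.2
```

Emit:
step_arm:
  targets:
    - [[0,0.035,0.01,0],[0,0.07,0.02,0],[0,0.105,0.03,0],[0,0.14,0.037,0],[0,0.163,0.039,0]]

```text
time: 12.53
tool_pos: [680.3, 41.6, 125.2]
tcp_rot: [2.648, 1.559, 2.643]
contact_force: [0.8, -0.2, -0.7]
grip_width: 45.1
```

Emit:
step_arm:
  targets:
    - [[0,0,0,0],[0,0,0,0],[0,0,0,0],[0,0,0,0],[0,0,0,0]]

```text
time: 12.95
tool_pos: [680.2, 39.8, 125.2]
tcp_rot: [2.677, 1.559, 2.67]
contact_force: [-0.5, 0.5, -2.2]
grip_width: 45.1
```

Run:
```python
from h import *
to(676.7,44,60)
```

```text
t 12.95 tcp [680.2  39.8 125.2] jawang 89.6 tilt 0.68 shift [65.2  3.8 -2.8] turn -0.4 F [-0.5  0.5 -2.2] w 45.1
```

Emit:
step_arm:
  targets:
    - [[0.02,0.003,-0.0028,0],[0.045,0.0038,-0.0028,0],[0.06,0.0038,-0.0028,0],[0.065,0.0038,-0.0028,0],[0.065,0.0038,-0.0028,0]]

```text
time: 13.37
tool_pos: [675.8, 42.9, 58.8]
tcp_rot: [2.768, 1.556, 2.76]
contact_force: [-0.9, 0.3, -0.7]
grip_width: 45.0
```

Run:
```python
from h import *
to(676.7,44,42.3)
c=cap('wrist')
im=c['color'][...,::-1].copy(); p,R,o=tool()
cv2.polylines(im,[(circ(c,p+[0,0,5.7],23.5)+.5).astype(int)],True,(0,0,255),1)
cv2.imwrite('pics/w7.png',cv2.resize(im[170:370,210:430],None,fx=2,fy=2))
```

```text
t 13.37 tcp [675.8  42.9  58.8] jawang 89.5 tilt 0.83 shift [16.5  1.   1.1] turn -0.5 F [-0.9  0.3 -0.7] w 45.0
```

View pics/w7.png

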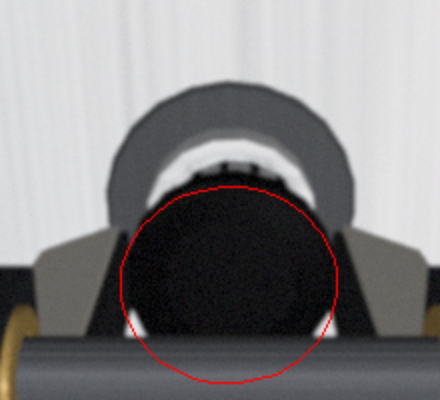

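Emit:
step_arm:
  targets:
    - [[0.004,0.001,0.0011,0],[0.008,0.001,0.0011,0],[0.012,0.001,0.0011,0],[0.0145,0.001,0.0011,0],[0.0165,0.001,0.0011,0]]

```text
time: 13.83
tool_pos: [677.6, 44.1, 43.6]
tcp_rot: [2.702, 1.559, 2.694]
contact_force: [0.4, -0.1, -0.2]
grip_width: 45.1
```

Emit:
step_arm:
  targets:
    - [[0,0,0,0],[0,0,0,0],[0,0,0,0],[0,0,0,0],[0,0,0,0]]

```text
time: 14.25
tool_pos: [677.7, 44.2, 43.7]
tcp_rot: [2.691, 1.559, 2.684]
contact_force: [-1.6, 0.4, -0.6]
grip_width: 45.1
```

Emit:
step_arm:
  targets:
    - [[0.0005,0,-0.0006,0],[0.001,0,-0.001,0],[0.0015,0,-0.001,0],[0.0018,0,-0.001,0],[0.0018,0,-0.001,0]]

```text
time: 14.67
tool_pos: [676.7, 44.2, 42.3]
tcp_rot: [2.676, 1.559, 2.668]
contact_force: [-1.1, 0.3, 2.0]
grip_width: 45.1
```

Emit:
step_arm:
  targets:
    - [[0,0,0,0],[0,0,0,0],[0,0,0,0],[0,0,0,0],[0,0,0,0]]
  jaw: 0

```text
time: 15.08
tool_pos: [676.7, 44.2, 42.2]
tcp_rot: [2.682, 1.559, 2.674]
contact_force: [-0.7, -0.1, -0.4]
grip_width: 73.8
```

Emit:
step_arm:
  targets:
    - [[-0.01,0,0,0],[-0.04,0,0,0],[-0.07,0,0,0],[-0.085,0,0,0],[-0.085,0,0,0]]

```text
time: 15.5
tool_pos: [680.2, 43.6, 132.9]
tcp_rot: [1.864, 1.566, 1.857]
contact_force: [0.4, -0.7, 0.5]
grip_width: 92.0
```

```bash
cat >> h.py <<'E'
def seat(c,x,y,zt,r,nm):
    P=cloud(c); m=(np.abs(P[...,2]-zt)<4)&(np.hypot(P[...,0]-x,P[...,1]-y)<r+8); B=P[m]
    A=np.c_[B[:,:2]-[x,y],np.ones(len(B))]; k=np.linalg.lstsq(A,B[:,2],rcond=None)[0]
    print(nm,len(B),((B.min(0)+B.max(0))/2).round(1),'ext',np.ptp(B,axis=0).round(1),'z',np.median(B[:,2]).round(1),'slope',k[:2].round(3))
E
python3 - <<'E'
from h import *
to(592.5,-294.5,120)
c=cap('wrist'); seat(c,676.7,44,48,23.5,'capS')
c=cap('scene'); seat(c,676.7,44,48,23.5,'capS')
E
```

```text
t 15.5 tcp [680.2  43.6 132.9] jawang 89.6 tilt 0.29 shift [  11.4 -338.8  -85.1] turn -0.4 F [ 0.4 -0.7  0.5] w 92.0
capS 3750 [676.6  44.7  47.3] ext [47.3 46.5  6.4] z 47.9 slope [0.007 0.002]
capS 372 [678.1  43.   47.7] ext [46.2 46.6  7.4] z 47.3 slope [-0.     0.005]
```

cap_small is seated, flat at z 47.9 and centred. Back to the pile for crown_large.

Emit:
step_arm:
  targets:
    - [[0,-0.035,-0.02,0],[0,-0.07,-0.04,0],[0,-0.105,-0.06,0],[0,-0.14,-0.075,0],[0,-0.175,-0.084,0]]

```text
time: 16.02
tool_pos: [589.7, -131.3, 126.2]
tcp_rot: [2.685, 1.556, 2.677]
contact_force: [1.2, -0.5, 0.2]
grip_width: 91.8
```

Emit:
step_arm:
  targets:
    - [[0,-0.035,0.001,0],[0,-0.07,0.002,0],[0,-0.105,0.003,0],[0,-0.14,0.004,0],[0,-0.162,0.004,0]]

```text
time: 16.43
tool_pos: [591.1, -296.6, 123.1]
tcp_rot: [2.713, 1.553, 2.704]
contact_force: [0.4, 0.6, -0.6]
grip_width: 91.7
```

Emit:
step_arm:
  targets:
    - [[0,0,0,0],[0,0,0,0],[0,0,0,0],[0,0,0,0],[0,0,0,0]]

```text
time: 16.85
tool_pos: [591.3, -294.9, 122.9]
tcp_rot: [2.694, 1.553, 2.686]
contact_force: [0.4, -0.2, 0.0]
grip_width: 91.7
```

Run:
```python
from h import *
to(593,-295,40)
c=cap('wrist'); seat(c,593,-295,34,28.5,'crL'); seat(c,593,-295,12,34.5,'capL')
im=c['color'][...,::-1].copy()
for z,r in ((34,28.5),(34,16),(12,34.5)): cv2.polylines(im,[(circ(c,(593,-295,z),r)+.5).astype(int)],True,(0,0,255),1)
cv2.imwrite('pics/w8.png',cv2.resize(im[130:350,210:450],None,fx=2,fy=2))
```

```text
t 16.85 tcp [ 591.3 -294.9  122.9] jawang 89.6 tilt 1.04 shift [82.9 -0.8  3. ] turn -0.4 F [ 0.4 -0.2  0. ] w 91.7
crL 3762 [ 593.4 -295.3   33.2] ext [57.8 57.6  6.5] z 33.8 slope [0.001 0.   ]
capL 1364 [ 589.4 -294.    10.9] ext [58.8 67.7  5.8] z 11.5 slope [-0.003  0.004]
```

View pics/w8.png

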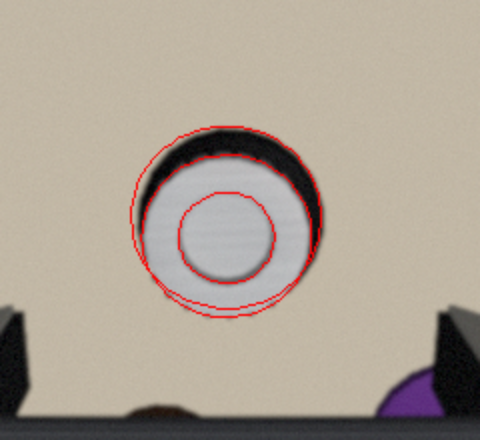

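Emit:
step_arm:
  targets:
    - [[0.025,-0.001,0.0033,0],[0.055,-0.001,0.0033,0],[0.075,-0.001,0.0033,0],[0.08,-0.001,0.0033,0],[0.08,-0.001,0.0033,0]]

```text
time: 17.32
tool_pos: [592.8, -294.2, 41.6]
tcp_rot: [2.679, 1.55, 2.673]
contact_force: [0.7, -0.4, -0.3]
grip_width: 91.9
```

Run:
```python
from h import *
to(593.3,-295.2,24)
```

```text
t 17.32 tcp [ 592.8 -294.2   41.6] jawang 89.6 tilt 1.21 shift [17.6 -1.2  0.9] turn -0.4 F [ 0.7 -0.4 -0.3] w 91.9
```

Emit:
step_arm:
  targets:
    - [[0.006,-0.001,0.0009,0],[0.012,-0.0012,0.0009,0],[0.016,-0.0012,0.0009,0],[0.0176,-0.0012,0.0009,0],[0.0176,-0.0012,0.0009,0]]

```text
time: 17.73
tool_pos: [593.3, -295.2, 23.9]
tcp_rot: [2.679, 1.55, 2.672]
contact_force: [0.6, 0.4, 0.4]
grip_width: 92.0
```

Emit:
step_arm:
  targets:
    - [[0,0,0,0],[0,0,0,0],[0,0,0,0],[0,0,0,0],[0,0,0,0]]
  jaw: 1

```text
time: 18.15
tool_pos: [593.3, -295.2, 24.1]
tcp_rot: [2.68, 1.55, 2.673]
contact_force: [-0.5, -0.2, 0.2]
grip_width: 63.3
```

Emit:
step_arm:
  targets:
    - [[0,0,0,0],[0,0,0,0],[0,0,0,0],[0,0,0,0],[0,0,0,0]]

```text
time: 18.57
tool_pos: [593.4, -295.3, 24.2]
tcp_rot: [2.681, 1.55, 2.674]
contact_force: [-0.5, 0.1, 0.7]
grip_width: 56.1
```

Run:
```python
from h import *
to(593.3,-295.2,120)
```

```text
t 18.57 tcp [ 593.4 -295.3   24.2] jawang 89.6 tilt 1.2 shift [-95.8   1.   -1.8] turn -0.4 F [-0.5  0.1  0.7] w 56.1
```

Emit:
step_arm:
  targets:
    - [[-0.01,0,0,0],[-0.035,0,0,0],[-0.065,0,-0.001,0],[-0.09,0,-0.002,0],[-0.1,0,-0.002,0]]

```text
time: 18.98
tool_pos: [594.7, -297.2, 129.1]
tcp_rot: [2.735, 1.557, 2.729]
contact_force: [0.0, -0.1, -0.5]
grip_width: 56.4
```

Emit:
step_arm:
  targets:
    - [[0,0.03,-0.005,0],[0,0.065,-0.012,0],[0,0.1,-0.02,0],[0,0.135,-0.028,0],[0,0.17,-0.036,0]]

```text
time: 19.4
tool_pos: [558.9, -125.4, 130.2]
tcp_rot: [2.73, 1.556, 2.723]
contact_force: [1.2, 1.4, -1.4]
grip_width: 56.5
```

Emit:
step_arm:
  targets:
    - [[0,0.035,-0.008,0],[0,0.07,-0.016,0],[0,0.105,-0.024,0],[0,0.14,-0.032,0],[0,0.163,-0.037,0]]

```text
time: 19.82
tool_pos: [521.5, 40.8, 131.5]
tcp_rot: [2.718, 1.554, 2.712]
contact_force: [0.0, 0.5, -0.6]
grip_width: 56.6
```

Emit:
step_arm:
  targets:
    - [[0,0,0,0],[0,0,0,0],[0,0,0,0],[0,0,0,0],[0,0,0,0]]

```text
time: 20.23
tool_pos: [521.8, 39.6, 131.3]
tcp_rot: [2.731, 1.554, 2.724]
contact_force: [-0.6, -0.1, -1.2]
grip_width: 56.4
```

Run:
```python
from h import *
to(470,37.5,60)
c=cap('wrist'); p,R,o=tool(); P=cloud(c)
seat(c,470,37.5,26,30,'L')
im=c['color'][...,::-1].copy()
for z,r in ((26,30),(26,25),(18,25)): cv2.polylines(im,[(circ(c,(470,37.5,z),r)+.5).astype(int)],True,(0,0,255),1)
for r in(28.5,16): cv2.polylines(im,[(circ(c,p+[0,0,9.8],r)+.5).astype(int)],True,(0,255,0),1)
cv2.imwrite('pics/w9.png',cv2.resize(im[60:360,190:460],None,fx=2,fy=2))
```

```text
t 20.23 tcp [521.8  39.6 131.3] jawang 89.6 tilt 0.95 shift [ 72.1  -2.9 -50.7] turn -0.4 F [-0.6 -0.1 -1.2] w 56.4
L 1986 [472.2  38.9  25.4] ext [69.1 58.9  6.8] z 25.8 slope [-0.01  -0.001]
```

View pics/w9.png

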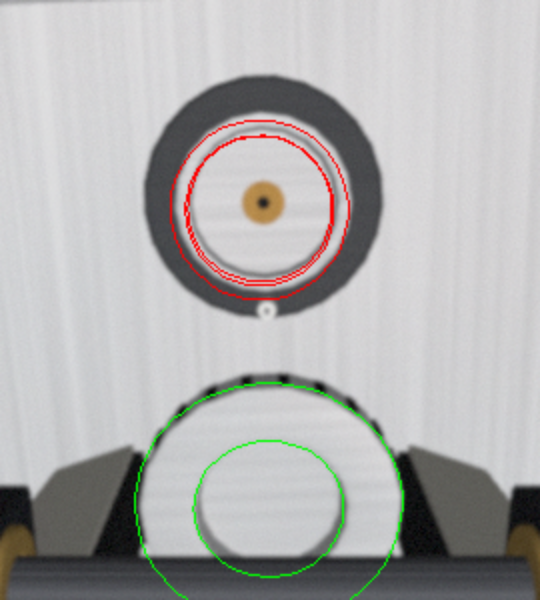

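Emit:
step_arm:
  targets:
    - [[0.01,-0.002,-0.025,0],[0.04,-0.0022,-0.05,0],[0.065,-0.0022,-0.0537,0],[0.078,-0.0022,-0.0537,0],[0.078,-0.0022,-0.0537,0]]

```text
time: 20.7
tool_pos: [464.8, 37.8, 51.8]
tcp_rot: [2.811, 1.549, 2.802]
contact_force: [-0.3, -0.9, 0.4]
grip_width: 56.6
```

Run:
```python
from h import *
to(467,38.2,30.2)
```

```text
t 20.7 tcp [464.8  37.8  51.8] jawang 89.5 tilt 1.24 shift [21.6  0.3  2.6] turn -0.5 F [-0.3 -0.9  0.4] w 56.6
```

Emit:
step_arm:
  targets:
    - [[0.004,0.0003,0.002,0],[0.009,0.0003,0.0026,0],[0.013,0.0003,0.0026,0],[0.016,0.0003,0.0026,0],[0.016,0.0003,0.0026,0]]

```text
time: 21.12
tool_pos: [467.2, 38.1, 35.6]
tcp_rot: [2.813, 1.549, 2.804]
contact_force: [-1.0, 0.1, -0.3]
grip_width: 56.3
```

Run:
```python
from h import *
to(467,38.2,30.2)
```

```text
t 21.12 tcp [467.2  38.1  35.6] jawang 89.5 tilt 1.25 shift [ 5.4  0.  -0. ] turn -0.5 F [-1.   0.1 -0.3] w 56.3
```

Emit:
step_arm:
  targets:
    - [[0.0015,0,0,0],[0.003,0,0,0],[0.0045,0,0,0],[0.0055,0,0,0],[0.0058,0,0,0]]

```text
time: 21.53
tool_pos: [467.1, 38.2, 30.1]
tcp_rot: [2.81, 1.549, 2.801]
contact_force: [-1.4, -0.4, 6.6]
grip_width: 56.0
```

Emit:
step_arm:
  targets:
    - [[0,0,0,0],[0,0,0,0],[0,0,0,0],[0,0,0,0],[0,0,0,0]]

```text
time: 21.95
tool_pos: [467.2, 38.2, 30.2]
tcp_rot: [2.807, 1.549, 2.798]
contact_force: [-0.7, 0.2, 1.3]
grip_width: 56.3
```

Emit:
step_arm:
  targets:
    - [[0,0,0,0],[0,0,0,0],[0,0,0,0],[0,0,0,0],[0,0,0,0]]
  jaw: 0

```text
time: 22.37
tool_pos: [467.2, 38.2, 30.1]
tcp_rot: [2.809, 1.549, 2.8]
contact_force: [-0.1, 0.3, 0.1]
grip_width: 85.0
```

Emit:
step_arm:
  targets:
    - [[-0.01,0,0,0],[-0.04,0,0,0],[-0.07,0,0,0],[-0.09,0,0,0],[-0.09,0,0,0]]

```text
time: 22.78
tool_pos: [471.5, 37.4, 123.9]
tcp_rot: [2.669, 1.557, 2.661]
contact_force: [0.8, 0.0, -0.3]
grip_width: 91.6
```

Run:
```python
from h import *
to(593,-294,120)
c=cap('wrist'); seat(c,467,38.2,40,28.5,'crL'); 
c=cap('scene'); seat(c,467,38.2,40,28.5,'crL'); seat(c,593,-294,12,34.5,'capL')
```

```text
t 22.78 tcp [471.5  37.4 123.9] jawang 89.5 tilt 0.81 shift [ 3.000e-01 -3.303e+02  1.244e+02] turn -0.5 F [ 0.8  0.  -0.3] w 91.6
crL 3977 [467.4  38.3  39.1] ext [57.9 57.7  6.2] z 39.8 slope [0.001 0.001]
crL 325 [468.4  34.6  39.4] ext [58.6 56.7  6.7] z 38.9 slope [-0.011  0.   ]
capL 1279 [ 594.7 -295.5   12. ] ext [69.5 68.1  7.9] z 11.9 slope [ 0.005 -0.002]
```

Emit:
step_arm:
  targets:
    - [[0,-0.033,0.014,0],[0,-0.066,0.028,0],[0,-0.1,0.042,0],[0,-0.133,0.056,0],[0,-0.166,0.068,0]]

```text
time: 23.3
tool_pos: [535.4, -130.4, 116.1]
tcp_rot: [2.783, 1.548, 2.774]
contact_force: [0.5, 0.9, -0.3]
grip_width: 91.6
```

Emit:
step_arm:
  targets:
    - [[0,-0.033,0.013,0],[0,-0.066,0.026,0],[0,-0.1,0.04,0],[0,-0.133,0.05,0],[0,-0.161,0.053,0]]

```text
time: 23.72
tool_pos: [587.0, -293.7, 111.0]
tcp_rot: [2.764, 1.545, 2.755]
contact_force: [0.1, -0.4, 0.5]
grip_width: 91.5
```

Emit:
step_arm:
  targets:
    - [[0,0,0,0],[0,0,0,0],[0,0,0,0],[0,0,0,0],[0,0,0,0]]

```text
time: 24.13
tool_pos: [587.0, -292.2, 110.8]
tcp_rot: [2.75, 1.545, 2.742]
contact_force: [-0.6, -0.4, -0.9]
grip_width: 91.9
```

Run:
```python
from h import *
c=cap('wrist'); seat(c,593,-294,12,34.5,'capL')
P=cloud(c); m=(P[...,2]>9)&(P[...,2]<16)&(np.hypot(P[...,0]-594,P[...,1]+294)<45); (x,y),r=cv2.minEnclosingCircle(P[m][:,:2].astype(np.float32)); print(x,y,r)
to(x,y,25)
```

```text
capL 7067 [ 594.3 -293.8   11.4] ext [68.6 67.3  6.7] z 12.0 slope [0.003 0.   ]
594.4009399414062 -293.6796569824219 34.622528076171875
t 24.18 tcp [ 587.1 -292.4  111.1] jawang 89.6 tilt 1.47 shift [85.9 -2.1  9.3] turn -0.4 F [ 0.6 -0.1 -0.3] w 91.6
```

Emit:
step_arm:
  targets:
    - [[0.02,-0.002,0.009,0],[0.05,-0.0022,0.0093,0],[0.075,-0.0022,0.0093,0],[0.086,-0.0022,0.0093,0],[0.086,-0.0022,0.0093,0]]

```text
time: 24.6
tool_pos: [592.8, -292.1, 22.1]
tcp_rot: [2.723, 1.539, 2.716]
contact_force: [-0.5, 0.6, -0.4]
grip_width: 92.2
```

Run:
```python
from h import *
to(594.3,-293.7,3.5)
```

```text
t 24.6 tcp [ 592.8 -292.1   22.1] jawang 89.6 tilt 1.79 shift [18.6 -1.8  2.1] turn -0.4 F [-0.5  0.6 -0.4] w 92.2
```

Emit:
step_arm:
  targets:
    - [[0.006,-0.0015,0.0021,0],[0.012,-0.0018,0.0021,0],[0.0165,-0.0018,0.0021,0],[0.0186,-0.0018,0.0021,0],[0.0186,-0.0018,0.0021,0]]

```text
time: 25.02
tool_pos: [594.3, -293.6, 3.5]
tcp_rot: [2.723, 1.54, 2.716]
contact_force: [-0.2, -0.4, -0.3]
grip_width: 92.1
```

Emit:
step_arm:
  targets:
    - [[0,0,0,0],[0,0,0,0],[0,0,0,0],[0,0,0,0],[0,0,0,0]]
  jaw: 1

```text
time: 25.43
tool_pos: [594.4, -293.7, 3.8]
tcp_rot: [2.725, 1.54, 2.718]
contact_force: [-0.5, 0.3, 1.1]
grip_width: 67.8
```

Emit:
step_arm:
  targets:
    - [[0,0,0,0],[0,0,0,0],[0,0,0,0],[0,0,0,0],[0,0,0,0]]

```text
time: 25.85
tool_pos: [594.5, -293.8, 3.8]
tcp_rot: [2.727, 1.54, 2.72]
contact_force: [0.0, 0.5, 0.8]
grip_width: 67.4
```

Run:
```python
from h import *
to(594.3,-293.7,100)
```

```text
t 25.85 tcp [ 594.5 -293.8    3.8] jawang 89.6 tilt 1.76 shift [-96.1   1.3  -2.9] turn -0.4 F [0.  0.5 0.8] w 67.4
```

Emit:
step_arm:
  targets:
    - [[-0.008,0,0,0],[-0.025,0,0,0],[-0.05,0,-0.001,0],[-0.075,0,-0.002,0],[-0.09,0,-0.003,0]]

```text
time: 26.27
tool_pos: [594.8, -295.3, 96.9]
tcp_rot: [2.742, 1.543, 2.735]
contact_force: [0.3, -0.8, -1.9]
grip_width: 67.3
```

Emit:
step_arm:
  targets:
    - [[0,0.025,-0.01,0],[0,0.058,-0.022,0],[0,0.09,-0.035,0],[0,0.122,-0.047,0],[0,0.155,-0.06,0]]

```text
time: 26.68
tool_pos: [535.0, -138.7, 100.5]
tcp_rot: [2.739, 1.543, 2.731]
contact_force: [1.0, -0.5, -3.8]
grip_width: 67.2
```

Emit:
step_arm:
  targets:
    - [[0,0.033,-0.013,0],[0,0.066,-0.026,0],[0,0.1,-0.04,0],[0,0.135,-0.055,0],[0,0.165,-0.064,0]]

```text
time: 27.1
tool_pos: [470.3, 28.7, 104.3]
tcp_rot: [2.742, 1.542, 2.735]
contact_force: [1.2, 0.0, -2.8]
grip_width: 67.2
```

Emit:
step_arm:
  targets:
    - [[0,0,0,0],[0,0,0,0],[0,0,0,0],[0,0,0,0],[0,0,0,0]]

```text
time: 27.52
tool_pos: [470.9, 27.6, 104.3]
tcp_rot: [2.745, 1.542, 2.736]
contact_force: [0.3, 0.2, -1.9]
grip_width: 67.1
```

Run:
```python
from h import *
to(467.5,38.2,58)
c=cap('wrist'); p,R,o=tool(); im=c['color'][...,::-1].copy()
cv2.polylines(im,[(circ(c,p+[0,0,8.2],34.5)+.5).astype(int)],True,(0,255,0),1)
cv2.imwrite('pics/w10.png',cv2.resize(im[100:370,170:480],None,fx=2,fy=2))
```

```text
t 27.52 tcp [470.9  27.6 104.3] jawang 89.5 tilt 1.63 shift [46.5 10.1 -2.2] turn -0.5 F [ 0.3  0.2 -1.9] w 67.1
```

View pics/w10.png

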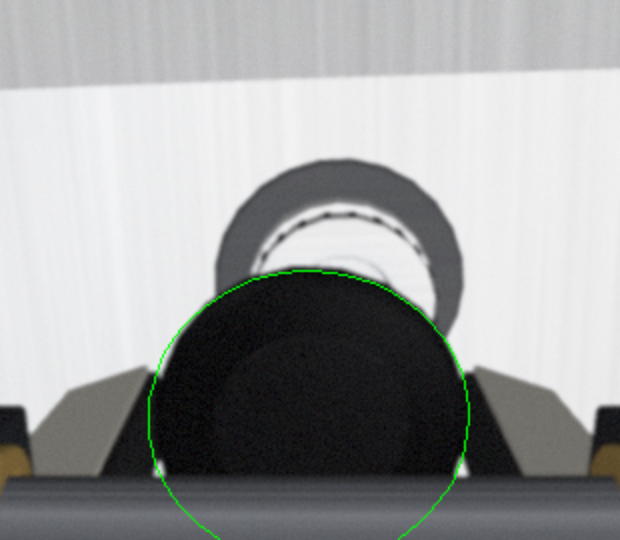

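The cap sits level and centred in the grip: the top-face circle matches at (308,271), and the crown is visible beyond it at (340,250). Lowering.

Emit:
step_arm:
  targets:
    - [[0.008,0.006,-0.0022,0],[0.025,0.0101,-0.0022,0],[0.038,0.0101,-0.0022,0],[0.0465,0.0101,-0.0022,0],[0.0465,0.0101,-0.0022,0]]

```text
time: 27.98
tool_pos: [466.0, 38.3, 55.9]
tcp_rot: [2.784, 1.538, 2.775]
contact_force: [-0.4, -0.6, -2.4]
grip_width: 67.8
```

Run:
```python
from h import *
to(467.5,38.2,39.8)
```

```text
t 27.98 tcp [466.   38.3  55.9] jawang 89.4 tilt 1.86 shift [16.1 -0.2  2. ] turn -0.6 F [-0.4 -0.6 -2.4] w 67.8
```

Emit:
step_arm:
  targets:
    - [[0.004,0,0.0018,0],[0.008,0,0.002,0],[0.011,0,0.002,0],[0.0135,0,0.002,0],[0.0145,0,0.002,0]]

```text
time: 28.4
tool_pos: [467.5, 38.4, 41.2]
tcp_rot: [2.784, 1.538, 2.774]
contact_force: [-0.1, -0.5, -2.5]
grip_width: 67.1
```

Run:
```python
from h import *
to(467.5,38.2,39.8)
```

```text
t 28.4 tcp [467.5  38.4  41.2] jawang 89.4 tilt 1.87 shift [ 1.4 -0.2  0. ] turn -0.6 F [-0.1 -0.5 -2.5] w 67.1
```

Emit:
step_arm:
  targets:
    - [[0.0005,0,0,0],[0.001,0,0,0],[0.0014,0,0,0],[0.0018,0,0,0],[0.0018,0,0,0]]

```text
time: 28.82
tool_pos: [467.7, 38.4, 39.7]
tcp_rot: [2.779, 1.539, 2.769]
contact_force: [-0.0, 0.1, 1.0]
grip_width: 67.4
```

Force went from -2.5 N (carrying the weight) to +1 N, so it's touching. Release and lift away.

Emit:
step_arm:
  targets:
    - [[0,0,0,0],[0,0,0,0],[0,0,0,0],[0,0,0,0],[0,0,0,0]]
  jaw: 0

```text
time: 29.23
tool_pos: [467.8, 38.4, 39.8]
tcp_rot: [2.778, 1.539, 2.768]
contact_force: [-0.9, 0.2, -0.4]
grip_width: 91.1
```

Emit:
step_arm:
  targets:
    - [[-0.01,0,0,0],[-0.035,0,0,0],[-0.07,0,0,0],[-0.1,0,0,0],[-0.11,0,0,0]]

```text
time: 29.65
tool_pos: [473.1, 36.9, 153.8]
tcp_rot: [2.704, 1.545, 2.694]
contact_force: [1.2, 0.9, 0.8]
grip_width: 92.0
```

Emit:
step_arm:
  targets:
    - [[0,0,0,0],[0,0,0,0],[0,0,0,0],[0,0,0,0],[0,0,0,0]]

```text
time: 30.07
tool_pos: [472.3, 37.0, 152.6]
tcp_rot: [2.737, 1.543, 2.727]
contact_force: [0.9, 0.5, -0.8]
grip_width: 92.0
```

Run:
```python
from h import *
to(467.5,38.2,150)
c=cap('wrist'); save(c,'w11'); seat(c,467.5,38.2,48,34.5,'capL')
c=cap('scene'); save(c,'s2'); seat(c,676.7,44,48,23.5,'capS'); seat(c,467.5,38.2,48,34.5,'capL')
```

```text
t 30.07 tcp [472.3  37.  152.6] jawang 89.4 tilt 1.61 shift [ 2.7  1.1 -4.8] turn -0.6 F [ 0.9  0.5 -0.8] w 92.0
capL 7065 [467.6  38.6  47.2] ext [68.6 67.9  6.3] z 47.9 slope [0.001 0.001]
capS 378 [678.4  42.1  47.8] ext [46.6 47.4  7.6] z 47.2 slope [0.001 0.012]
capL 645 [467.8  36.   47.6] ext [69.5 69.5  7.3] z 47.3 slope [0.007 0.001]
```

View pics/s2.png

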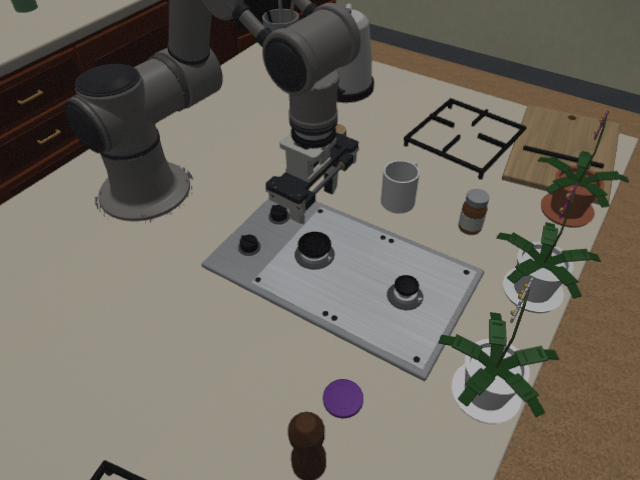

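The scene shows both burners assembled, with the caps level at (314,245) and (406,286). The mug, mill, jar and brush look unmoved, and the gripper is clear.

```bash
python3 -c "
from plant import bot
print(bot.close_job())"
```

```text
the job is handed in; nothing more can be done
None
```

I took the pile apart and put both burners back together: each crown is in its own burner and each cap is on its crown. The job was handed in at about 30 s of the 102 s allowed; it reported no verdict.

| Part | Centre (mm) | Burner axis (mm) | Top height (mm) | Expected height (mm) | Slope |
|---|---|---|---|---|---|
| crown_small | (676.7, 44.0), read off the picture | (676.7, 44.0) | 39.7 | 40 | not measured |
| cap_small | (676.6, 44.7) | (676.7, 44.0) | 47.9 | 48 | under 0.01 |
| crown_large | (467.4, 38.3) | (467, 38.4) | 39.8 | 40 | about 0.001 |
| cap_large | (467.6, 38.6) | (467, 38.4) | 47.9 | 48 | about 0.001 |

- **Camera agreement:** the table values come from the wrist camera close up. In the last check the scene camera put the caps 2 to 3 mm off sideways and 0.6 to 0.7 mm lower, which fits its coarser view and calibration. It gave a slope of up to 0.012.
- **Release:** the gripper was open and 100 mm above the parts at hand-in.
- **Left alone:** the mug, pepper mill, jar and brush looked unmoved in the last picture, though the arm partly hid the brush. I did not measure their positions again.
- **Tool tilt:** the tool leaned by up to 1.9 degrees during the moves, but the parts still sit level.

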